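# Roll a milling jar up the loading apron onto the jar mill

## Task

Push the milling jar up the sloping loading apron and over the near roller, so that it settles down between the two rollers of the jar mill, ready for grinding. Push it slowly and steadily with the fingers all the way, without letting it roll back or run free on the slope, and without picking it up; leave the bottle, the cup and the brush where they stand.

Things in the scene. Friction and masses are not known exactly. Their poses are not given: they have to be found in the camera images.
- jar: Milling jar lying on its side: off-white nylon cylinder, diameter 92 mm, y -65 to +50 mm, on two black plastic rings, diameter 100, 12 wide, centred at y -38 and +38; aluminium lid (diameter 88) to y +64, small hand screw to +80. 0.55 to 0.95 kg. Origin on its axis midway between the rings; y = the axis, along mill y. Starts at rest at the apron's foot against the lip; if let go on the apron it rolls back there.
- mill: Bench jar mill, fixed. Origin at bench height; x level, from the apron towards the rollers, y along the rollers, z up. End frames at y -107 and +107 mm, 92 mm high; guard bar 12 mm thick behind the far roller at x 157, 107 mm up; tan drive housing on the +y side, x 25 to 175, y 111 to 215, 132 mm high with its knob.
- apron: Loading apron: steel sheet rising at 12 degrees to the near roller, fixed to the mill. Origin on its surface, inside the lip, mid-width, 27 mm above the bench; x up the slope, y along the lip, z square off the surface. Sheet from x 0 to 162 mm; lip at the foot 10 mm high, 4 thick; side flanges at y -105 and +105, 12 high. The jar's axis starts at x 30, z 50 mm here (mill x -95, 82 mm above the bench).
- near_roller (a point): Middle of the near roller's axle, 63 mm along mill x from the mill's origin and 45 mm above the bench. Both rollers are dark grey rubber, diameter 40 mm, 206 mm long, level, and turn with a little drag; the far one's axle is 64 mm further along mill x. The near roller's top is 1 mm proud of the apron's plane; the jar's axis passes over it 115 mm above the bench.
- seat (a point): Where the jar's axis belongs: over the gap between the two rollers, 95 mm along mill x from the mill's origin and 107 mm above the bench (mid-length of the rollers; anywhere along them will do). Once the jar's axis is some 10 mm past the near roller's axle the jar rolls down into place by itself.
- sample_bottle: A clear capped sample bottle, 52 mm in diameter and 105 mm tall, standing on the bench to the +y side of the apron; origin at the centre of its underside. Not to be disturbed.
- steel_cup: An open steel cup, 68 mm in diameter and 80 mm tall, standing on the bench to the -y side of the apron; origin at the centre of its underside. Not to be disturbed.
- brush: A wooden-handled brush, 200 mm long, lying on the bench on the -y side of the mill; origin under its middle. Not to be disturbed.
There are look-alikes about, which are no part of the job. Of the things like the jar, leave any that is orange; of the rest the smaller one is meant.

How it is judged:
By the outcome, as a careful person would: the job done as asked, in the order asked, and still so for the second after the job is handed in, with the robot touching nothing.
It also fails if it takes over 40 s, if anything falls off the work surface, if the arm or the gripper's body presses on something with over 40 N, if the wrist force passes 120 N, or if a joint passes its speed limit or range.

## Robot

A 6-joint arm with a two-finger parallel gripper is mounted at the origin on the work surface. World frame = base frame: x ahead of the robot, y to its left, z up, the work surface at z = 0. Lengths are in m, angles in degrees, forces in N, time in s.
With the tool pointing down it reaches from about 0.25 to 0.725 m from the base axis. Payload 4 kg.
Tool frame: the origin (TCP) lies at the very end of the fingers, on their centre line; the grasp point (between the pads) lies 19 mm behind it (manip.grasp_offset is the distance from the TCP to the grasp point, in m); x points along the fingers, y is the direction in which the jaws open and shut, and the axes are right-handed (so a half turn about x gives the same grasp; the last joint's range is limited). The gripper opens to 85 mm and grips with 20 to 120 N. Pads are 22 mm wide; open, the fingers measure 114 mm over their backs; the gripper's body (76 mm by 85 mm) begins 54 mm behind the grasp point. The pads swing forward as they close: fully open they stand 13 mm farther back than shut.
Start: joints at [-70.588, 13.785, 0.286, 76.501, 0, 90], TCP at [0.166, -0.472, 0.231] pointing down, gripper open.
Joint ranges: [-155.79, 155.79], [-60.16, 107.12], [-62.33, 73.08], [-114, 123.19], [-81.49, 82.49], [-180, 180]. Speed limits (degrees/s): [159.86, 159.86, 180, 180, 180, 180].

## Interface

Orientations are given as a 3x3 rotation matrix whose columns are the frame's x, y, z axes.
In Python, from plant import manip gives the robot as it stands. The module is installed in compiled form; this text tells all that it offers.
- The arm moves only by the shell command python3 -m jog 'ROWS' [OPENING] [FORCE]. ROWS is JSON, a list of rows, each a list of 6 numbers: the shift along the tool's x, y, z in cm, then the turn, a rotation vector about the tool's x, y, z in degrees. A call has 1 to 5 rows; each row is the pose to reach, as a shift and turn from the pose commanded when the call began, along the tool's axes at that moment; what a row does not reach only later rows make up. A row lasts 1/10 s, in which the tool goes at most 50 mm and 8.59 degrees, less where a joint would pass 70% of its speed; a pose out of reach is approached as far as the arm can. A call with a gripper value outside its range is refused whole. OPENING is the finger opening in cm, from 0 to 8.54, set as the call begins (- or left out, the last holds). The fingers move at their own pace and stop on an object; FORCE is the grip in N (left out, the last holds). Time passes only in rows, so rows that repeat a pose let the fingers close. It gives the time, the measured TCP pose, the force and the opening at its end, in the units of the state.
- manip.state(): the state, without advancing time (a new reading comes with each control period).
- manip.capture(name): name is "side" or "top"; returns the picture (480x640x3 uint8, red, green, blue); there is no depth.
- manip.calibration(name): a dict with "fx", "fy", "cx", "cy" (pixels), "D" ([k1, k2, p1, p2, k3] as OpenCV has them; the pictures are not rectified), "T" (4x4, takes a point from camera to world coordinates). Camera axes: x right, y down, z forward; pixel columns grow to the right and rows downward; lengths in m; the calibration is good to about 2 mm. A picture is of the moment at which its call begins. calibration takes no time and is no camera call.
- manip.hand_in(): hands the job in, once; it reports no verdict.
The state is a dict: "t": time; "q": joint angles; "qd": joint speeds; "joint_efforts": joint torques, N m; "tcp_pos": TCP position; "tcp_rot": TCP orientation; "force": force on the tool from outside, world axes, zero at the start; "moment": the same for the moment, N m; "width": opening from 0.0 (shut) to 1.0 (fully open).
Only numpy, scipy, OpenCV 4.12 (cv2) and the standard library are available. Lean on these libraries where they do the work, as an engineer would, in place of code of your own. Each camera call takes 0.05 s, during which the arm holds its last target.

## Working session

There is one attempt and no reset: what is moved stays moved. The work goes in short steps, Python scripts to look and compute and a shell command to move; the robot and the scene stay as the last step left them, time stands still between calls to the robot, and variables do not carry over. Pictures are saved under pics/ and viewed, and the job is handed in when it is done.

```bash
mkdir -p pics
python3 - <<'E'
from plant import manip
import cv2, numpy as np
for n in("side","top"):
    im=manip.capture(n); cv2.imwrite(f"pics/{n}0.png",im[:,:,::-1])
    c=manip.calibration(n); print(n,c["fx"],c["fy"],c["cx"],c["cy"],c["D"]); print(np.round(c["T"],3))
s=manip.state(); print(s)
E
```

```text
side 457.41163367581737 457.41163367581737 319.1379208657703 239.84968628195622 [-0.11076434  0.          0.          0.          0.        ]
[[-0.944 -0.171  0.281  0.211]
 [-0.329  0.506 -0.798  0.814]
 [-0.006 -0.846 -0.534  0.668]
 [ 0.     0.     0.     1.   ]]
top 566.3375651273877 566.3375651273877 318.0556077410197 238.70786208589504 [-0.13637374  0.          0.          0.          0.        ]
[[-0.00e+00 -9.81e-01  1.93e-01  2.59e-01]
 [-1.00e+00  1.00e-03  3.00e-03  4.00e-03]
 [-3.00e-03 -1.93e-01 -9.81e-01  1.25e+00]
 [ 0.00e+00  0.00e+00  0.00e+00  1.00e+00]]
{'t': 0.1, 'q': array([-7.05895878e+01,  1.38299750e+01,  2.19458336e-01,  7.65004356e+01,
        2.53084569e-04,  8.99999476e+01]), 'qd': array([ 0.00495468,  0.00212905,  0.08511155, -0.06582139,  0.04416002,
        0.06278285]), 'joint_efforts': array([ 1.62937185e-04, -3.73136795e+01,  2.53010130e+01,  1.08392152e-02,
       -2.64728203e-05, -7.60042525e-06]), 'tcp_pos': array([ 0.1659768 , -0.4710394 ,  0.23047057]), 'tcp_rot': array([[-6.39389278e-04,  3.32332776e-01, -9.43161978e-01],
       [ 1.82788304e-03, -9.43160207e-01, -3.32333391e-01],
       [-9.99998125e-01, -1.93648019e-03, -4.41892286e-06]]), 'force': array([0.81886428, 0.56743867, 0.16002319]), 'moment': array([0.03098204, 0.01564522, 0.0158013 ]), 'width': 0.9999839751692313}
```

View pics/side0.png

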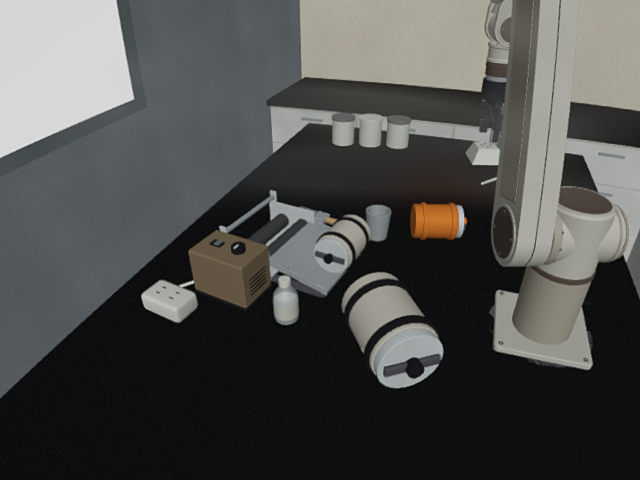

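View pics/top0.png

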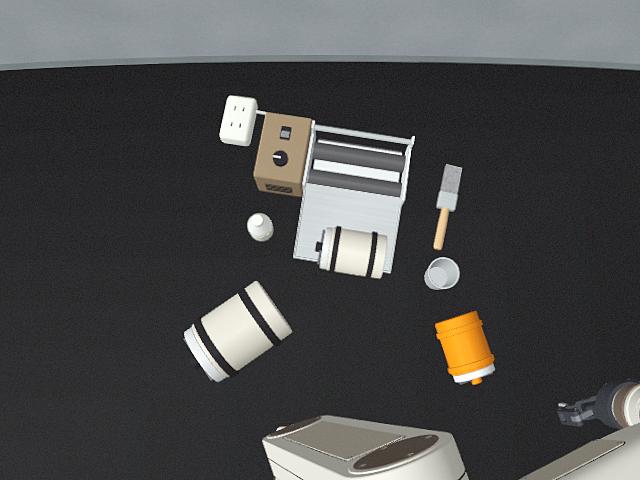

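The side view shows the target jar on the apron at about (342,243). The big off-white jar (390,325) and the orange one (437,221) are look-alikes. In the top view the jar is at (353,252), bottle (260,227), cup (442,274) and brush (447,207). I'll zoom in to fit the mill pose.

Run:
```python
import cv2
a=cv2.imread("pics/top0.png")[110:300,240:470]; cv2.imwrite("pics/topz.png",cv2.resize(a,None,fx=3.4,fy=3.1,interpolation=cv2.INTER_CUBIC))
a=cv2.imread("pics/side0.png")[180:340,180:400]; cv2.imwrite("pics/sidez.png",cv2.resize(a,None,fx=3.5,fy=3.5,interpolation=cv2.INTER_CUBIC))
```

```text
(no output)
```

View pics/topz.png

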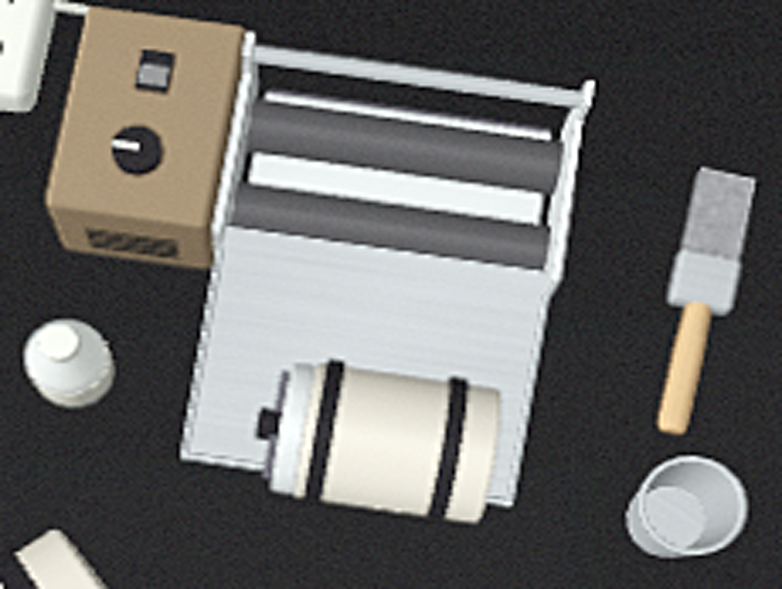

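View pics/sidez.png

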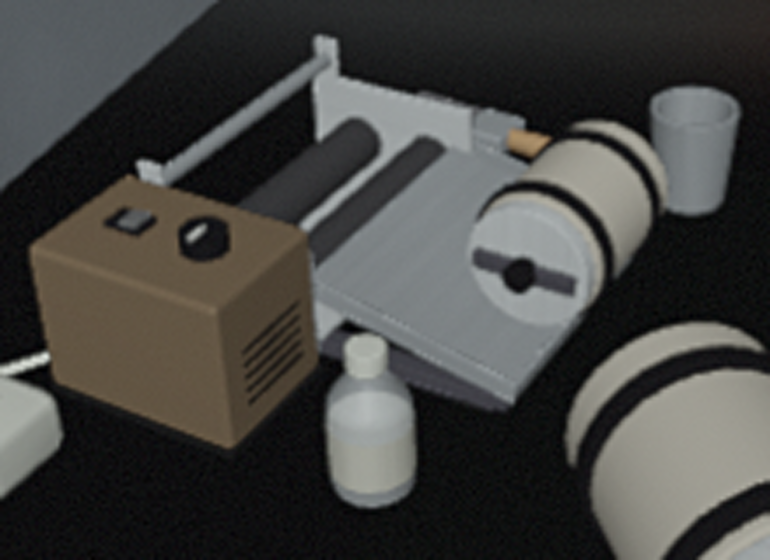

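```bash
cat > h.py <<'E'
import numpy as np,cv2
from plant import manip
def proj(P,n):
    c=manip.calibration(n);T=np.linalg.inv(c["T"]);K=np.array([[c["fx"],0,c["cx"]],[0,c["fy"],c["cy"]],[0,0,1]])
    P=np.atleast_2d(np.array(P,float)); r,_=cv2.Rodrigues(T[:3,:3])
    return cv2.projectPoints(P,r,T[:3,3],K,np.array(c["D"]))[0].reshape(-1,2)
def m2w(P,p):
    P=np.atleast_2d(np.array(P,float))/1000;c,s=np.cos(p[2]),np.sin(p[2])
    return P@np.array([[c,-s,0],[s,c,0],[0,0,1]]).T+[p[0],p[1],0]
def ap(a): # apron->mill mm
    a=np.atleast_2d(np.array(a,float));t=np.radians(12);c,s=np.cos(t),np.sin(t)
    return np.c_[-114+a[:,0]*c-a[:,2]*s,a[:,1],27+a[:,0]*s+a[:,2]*c]
E
cat > fit.py <<'E'
from h import *
from scipy.optimize import least_squares
tz=lambda u,v:(240+u/3.4,110+v/3.1)
sz=lambda u,v:(180+u/3.5,180+v/3.5)
ob=[("top",ap([-4,105,10])[0],tz(183,458)),("top",ap([-4,-105,10])[0],tz(512,504)),
("top",(157,107,107),tz(250,42)),("top",(157,-107,107),tz(590,90)),
("side",ap([-4,105,10])[0],sz(512,395)),("side",(157,-107,107),sz(325,45)),("side",(157,107,107),sz(150,170)),
("side",(25,111,0),sz(232,447)) ,("side",(25,215,0),sz(58,382)) if 0 else ("side",(175,215,0),sz(58,382))]
f=lambda p:np.concatenate([proj(m2w(m,p),n)[0]-np.array(o) for n,m,o in ob])
best=min((least_squares(f,[.6,0,a],loss="soft_l1") for a in(-.3,0,.3)),key=lambda r:r.cost)
p=best.x;print(p,np.degrees(p[2]));print(f(p).reshape(-1,2).round(1))
np.save("mill.npy",p)
for n in("top","side"):
    im=cv2.imread(f"pics/{n}0.png");S=3
    big=cv2.resize(im,None,fx=S,fy=S,interpolation=cv2.INTER_CUBIC)
    def line(A,col):
        q=(proj(m2w(A,p),n)*S+S/2).astype(int);cv2.polylines(big,[q.reshape(-1,1,2)],False,col,1)
    line(ap([[0,-105,0],[0,105,0],[162,105,0],[162,-105,0],[0,-105,0]]),(0,0,255))
    for x in(63,127): line([[x,-103,65],[x,103,65]],(0,255,0))
    line([[25,111,0],[25,215,0],[175,215,0]],(255,0,0)); line([[157,-107,107],[157,107,107]],(255,255,0))
    jy=0
    t=np.linspace(0,2*np.pi,40)
    for y in(-38,38): line(np.c_[-95+50*np.cos(t),0*t+y+jy,82+50*np.sin(t)],(255,0,255))
    c=big[330:900,750:1400] if n=="top" else big[560:1000,560:1200]
    cv2.imwrite(f"pics/ov_{n}.png",c)
E
python3 fit.py
```

```text
[ 0.56256738 -0.06428112 -0.1675036 ] -9.597249614552469
[[  0.4  -2.8]
 [ -0.9  -1.8]
 [  0.8   0.7]
 [ -0.9   1. ]
 [  0.   -3.4]
 [  0.3   2.9]
 [  0.5   3.1]
 [ 24.9 -23.1]
 [ -2.6   0.4]]
```

```bash
sed -i 's/("side",(25,111,0),sz(232,447))/("side",(25,215,0),sz(232,447)),("side",(25,111,0),sz(318,358))/' fit.py; python3 fit.py
```

```text
[ 0.5626256  -0.06586786 -0.16680468] -9.557204301140468
[[ 1.1 -2.7]
 [-0.1 -1.8]
 [ 1.5  0.7]
 [-0.2  1. ]
 [ 0.3 -3.8]
 [ 0.5  2.7]
 [ 0.8  2.8]
 [-0.8  1.8]
 [ 0.6  1.9]
 [-2.3  0.1]]
```

View pics/ov_top.png

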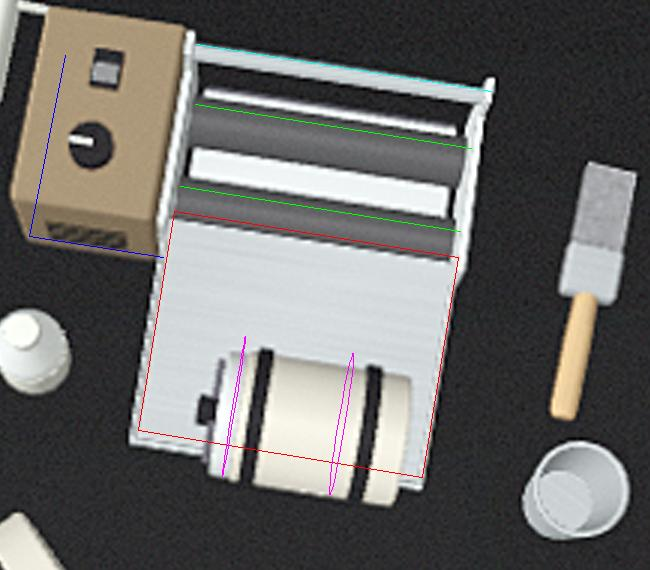

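View pics/ov_side.png

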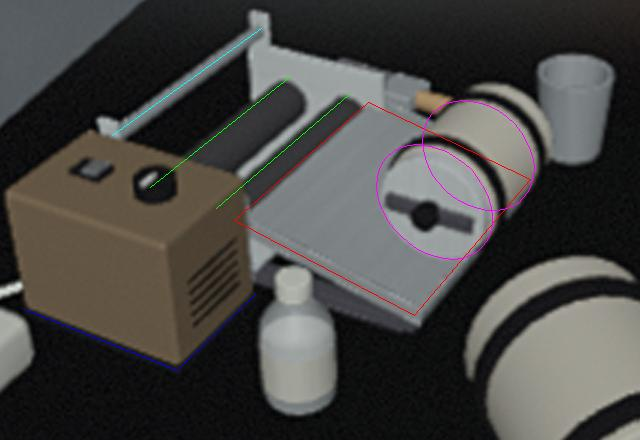

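```bash
sed -i 's/ap(\[-4,105,10\])/ap([-4,105,-1])/g; s/ap(\[-4,-105,10\])/ap([-4,-105,-1])/; s/07,107)/07,113)/g;s/jy=0/jy=-15/' fit.py; python3 fit.py
```

```text
Traceback (most recent call last):
  File "fit.py", line 10, in <module>
    best=min((least_squares(f,[.6,0,a],loss="soft_l1") for a in(-.3,0,.3)),key=lambda r:r.cost)
  File "fit.py", line 10, in <genexpr>
    best=min((least_squares(f,[.6,0,a],loss="soft_l1") for a in(-.3,0,.3)),key=lambda r:r.cost)
              ~~~~~~~~~~~~~^^^^^^^^^^^^^^^^^^^^^^^^^^^
  File "fit.py", line 9, in <lambda>
    f=lambda p:np.concatenate([proj(m2w(m,p),n)[0]-np.array(o) for n,m,o in ob])
                               ~~~~^^^^^^^^^^^^
  File "h.py", line 4, in proj
    c=manip.calibration(n);T=np.linalg.inv(c["T"]);K=np.array([[c["fx"],0,c["cx"]],[0,c["fy"],c["cy"]],[0,0,1]])
ValueError: time passes only in moves, steps and waits
```

The simulator seems to limit how many calibration calls it accepts, so I'll cache the calibration.

```bash
python3 - <<'E'
from plant import manip
import pickle
pickle.dump({n:manip.calibration(n) for n in("side","top")},open("cal.pkl","wb"))
print(manip.state()["t"])
E
sed -i 's/^def proj/import pickle\nCAL=pickle.load(open("\.\/cal.pkl","rb"))\ndef proj/; s/c=manip.calibration(n)/c=CAL[n]/' h.py; python3 fit.py
```

```text
0.1
[ 0.56143005 -0.06583514 -0.16411208] -9.402929339004446
[[ 1.6 -2.3]
 [-0.4 -1.7]
 [ 1.3  0.2]
 [ 0.   0.3]
 [ 0.  -0.3]
 [ 0.6  0.8]
 [ 0.9  0.9]
 [-0.2  2. ]
 [ 1.2  2.1]
 [-1.8  0.4]]
```

View pics/ov_top.png

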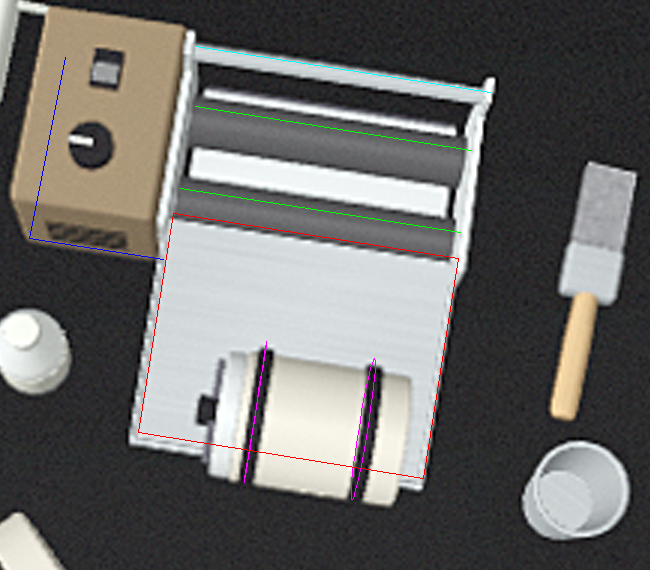

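View pics/ov_side.png

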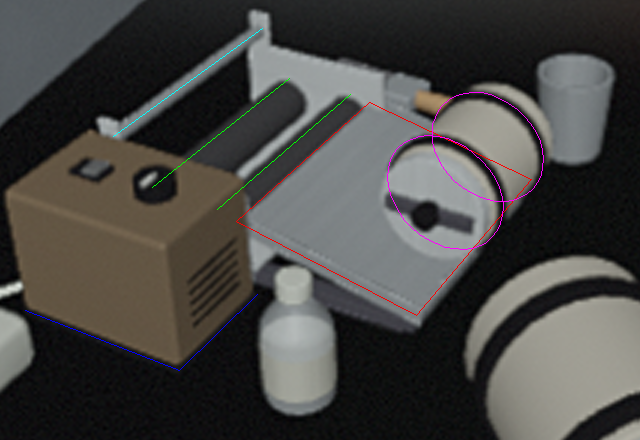

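```bash
cat > tgt.py <<'E'
from h import *
from scipy.spatial.transform import Rotation as R
P=np.array([0.557,-0.066,np.radians(-9.4)])
def pose(ax,ay,az,tilt=12,p=P):
    pos=m2w(ap([ax,ay,az]),p)[0]
    t=np.radians(tilt);c,s=np.cos(p[2]),np.sin(p[2])
    mx=np.array([c,s,0]);my=np.array([-s,c,0]);mz=np.array([0,0,1.])
    x=mx*np.sin(t)-mz*np.cos(t);y=-my;return pos,np.c_[x,y,np.cross(x,y)]
def delta(pos,Rt,s=None):
    s=s or manip.state();R0=s["tcp_rot"]
    print("shift cm",((pos-s["tcp_pos"])@R0*100).round(2),"turn",R.from_matrix(R0.T@Rt).as_rotvec(degrees=True).round(2))
def st():
    s=manip.state();p,_=s["tcp_pos"],0
    c,sn=np.cos(P[2]),np.sin(P[2]);d=(p-[P[0],P[1],0])*1000;mx=d[0]*c+d[1]*sn;my=-d[0]*sn+d[1]*c
    t=np.radians(12);ax=(mx+114)*np.cos(t)+(d[2]-27)*np.sin(t);az=-(mx+114)*np.sin(t)+(d[2]-27)*np.cos(t)
    print("t %.2f tcp"%s["t"],p.round(4),"mill",mx.round(1),my.round(1),"apron",ax.round(1),az.round(1),"F",s["force"].round(2),"w",round(s["width"],3))
E
python3 - <<'E'
from tgt import *
pos,Rt=pose(-56,-16,30);print(pos);delta(pos+[0,0,.2],Rt);delta(pos,Rt)
# pixel->world on z
def ray(n,uv,z):
    c=CAL[n];K=np.array([[c["fx"],0,c["cx"]],[0,c["fy"],c["cy"]],[0,0,1]])
    u=cv2.undistortPoints(np.array([[uv]],float),K,np.array(c["D"]))[0,0];T=c["T"];d=T[:3,:3]@[u[0],u[1],1];o=T[:3,3]
    return (o+d*(z-o[2])/d[2]).round(3)
print("bigjar corner",ray("top",(291,327),.06),ray("top",(262,283),.06),"orange",ray("top",(437,320),.05),ray("top",(476,312),.05))
print("top px of tcp",proj(pos,"top"))
print(manip.state()["tcp_pos"])
E
```

```text
[ 0.38172322 -0.05320089  0.04470137]
shift cm [ -1.36 -32.24 -34.23] turn [28.69 11.77  3.13]
shift cm [ 18.64 -32.2  -34.23] turn [28.69 11.77  3.13]
bigjar corner [0.305 0.064 0.06 ] [0.398 0.126 0.06 ] orange [ 0.319 -0.245  0.05 ] [ 0.335 -0.329  0.05 ]
top px of tcp [[346.46230167 291.25433001]]
[ 0.1659768  -0.4710394   0.23047057]
```

```bash
python3 -m jog '[[0,-3,-3.2,3,1.2,0.3],[-0.3,-6.2,-6.6,6,2.4,0.6],[-0.5,-9.5,-10,9,3.6,0.9],[-0.6,-13,-13.5,12,4.8,1.2],[-0.7,-16.2,-17.2,14.4,6,1.5]]' 6 && python3 -c "
from tgt import *
st();pos,Rt=pose(-56,-16,30);delta(pos+[0,0,.2],Rt)"
```

```text
t: 0.6
tcp_pos: [0.2745, -0.2597, 0.2379]
tcp_rot: [[0.108, 0.083, -0.991], [-0.003, -0.996, -0.084], [-0.994, 0.012, -0.107]]
force: [1.3, -0.2, 0.5]
width: 0.706
t 0.60 tcp [ 0.2745 -0.2597  0.2379] mill -247.1 -237.2 apron -86.3 234.0 F [ 1.25 -0.17  0.52] w 0.706
shift cm [  0.43 -19.67 -12.43] turn [14.11  5.73  1.58]
```

```bash
python3 -m jog '[[0.1,-4,-2.5,3,1.2,0.3],[0.2,-8,-5,6,2.4,0.6],[0.3,-12,-7.5,9,3.6,0.9],[0.4,-16,-10,12,4.8,1.2],[0.4,-19.5,-12.4,14.1,5.7,1.6]]' && python3 -m jog '[[0,0,0,0,0,0]]' && python3 -c "
from tgt import *
st();pos,Rt=pose(-56,-16,30);delta(pos,Rt)"
```

```text
t: 1.1
tcp_pos: [0.3802, -0.058, 0.245]
tcp_rot: [[0.206, -0.151, -0.967], [-0.031, -0.989, 0.148], [-0.978, 0.0, -0.208]]
force: [1.3, -0.3, 0.4]
width: 0.705
t: 1.2
tcp_pos: [0.3817, -0.0561, 0.2452]
tcp_rot: [[0.206, -0.144, -0.968], [-0.029, -0.99, 0.141], [-0.978, -0.001, -0.208]]
force: [0.0, -0.7, 0.4]
width: 0.701
t 1.20 tcp [ 0.3817 -0.0561  0.2452] mill -174.6 -18.9 apron -13.9 226.1 F [ 0.02 -0.74  0.42] w 0.701
shift cm [19.61 -0.26  4.22] turn [ 1.08 -0.03  0.3 ]
```

```bash
python3 -m jog '[[3,-0.1,1,0.5,0,0.1],[6,-0.1,1.8,1,0,0.2],[8.5,-0.2,2.2,1,0,0.3],[10,-0.2,2.4,1,0,0.3],[10,-0.2,2.4,1,0,0.3]]' && python3 -c "
from tgt import *
st();pos,Rt=pose(-56,-16,30);delta(pos,Rt)
im=[manip.capture(n)[:,:,::-1] for n in('top','side')]
cv2.imwrite('pics/a.png',np.hstack([cv2.resize(im[0][130:330,230:430],None,fx=2,fy=2),cv2.resize(im[1][150:350,220:420],None,fx=2,fy=2)]))"
```

```text
t: 1.7
tcp_pos: [0.3742, -0.0641, 0.1397]
tcp_rot: [[0.198, -0.17, -0.965], [-0.032, -0.985, 0.167], [-0.98, -0.003, -0.201]]
force: [0.4, 0.1, -0.6]
width: 0.702
t 1.70 tcp [ 0.3742 -0.0641  0.1397] mill -180.7 -28.0 apron -41.8 124.1 F [ 0.37  0.08 -0.59] w 0.702
shift cm [ 9.42 -1.18  1.36] turn [-0.4   0.41  0.07]
```

View pics/a.png

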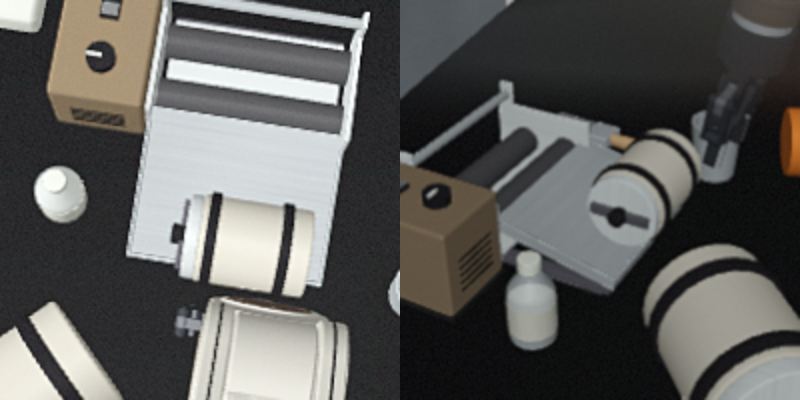

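The top view shows the arm hiding the gripper, with the jar untouched at crop (250,245). The side view shows the fingers near crop (725,125), behind the jar and clear of the cup. The TCP drifted a few mm sideways, so I'll check that it is steady.

```bash
python3 -m jog '[[0,0,0,0,0,0],[0,0,0,0,0,0]]' && python3 -c "
from tgt import *
st();pos,Rt=pose(-56,-16,30);delta(pos,Rt);print(manip.state()['q'].round(2),manip.state()['qd'].round(2));print(proj(manip.state()['tcp_pos'],'side'))"
```

```text
t: 2.0
tcp_pos: [0.3778, -0.0642, 0.1434]
tcp_rot: [[0.207, -0.168, -0.964], [-0.033, -0.986, 0.165], [-0.978, -0.003, -0.209]]
force: [1.1, 0.4, -0.5]
width: 0.706
t 2.00 tcp [ 0.3778 -0.0642  0.1434] mill -177.1 -27.5 apron -37.6 127.0 F [ 1.1   0.38 -0.5 ] w 0.706
shift cm [ 9.7  -1.12  1.87] turn [-0.31 -0.08  0.09]
[-9.7700e+00 -4.9200e+00 -3.5600e+01  4.7230e+01  1.7000e-01  1.7995e+02] [ 0.21  0.13 -0.22 -0.22  0.1   0.07]
[[379.1814984 226.8539947]]
```

Joint 6 has hit its 180° limit. I'll lift slightly and flip the gripper half a turn, which gives the same grasp with joint 6 mid-range.

```bash
python3 -m jog '[[-2,0,0,-8,0,0],[-2,0,0,-16,0,0],[-2,0,0,-24,0,0],[-2,0,0,-32,0,0],[-2,0,0,-40,0,0]]' && python3 -m jog '[[0,0,0,-8,0,0],[0,0,0,-16,0,0],[0,0,0,-24,0,0],[0,0,0,-32,0,0],[0,0,0,-40,0,0]]' && python3 -m jog '[[0,0,0,-8,0,0],[0,0,0,-16,0,0],[0,0,0,-24,0,0],[0,0,0,-32,0,0],[0,0,0,-40,0,0]]' && python3 -m jog '[[0,0,0,-8,0,0],[0,0,0,-16,0,0],[0,0,0,-24,0,0],[0,0,0,-32,0,0],[0,0,0,-40,0,0]]' && sed -i 's/y=-my/y=my/' tgt.py && python3 -c "
from tgt import *
st();pos,Rt=pose(-56,-16,30);delta(pos,Rt);print(manip.state()['q'].round(2))"
```

```text
t: 2.5
tcp_pos: [0.3734, -0.0633, 0.1628]
tcp_rot: [[0.207, 0.496, -0.843], [-0.032, -0.858, -0.513], [-0.978, 0.133, -0.161]]
force: [0.6, -0.6, -0.0]
width: 0.703
t: 3.0
tcp_pos: [0.3734, -0.0632, 0.1627]
tcp_rot: [[0.206, 0.922, -0.327], [-0.032, -0.328, -0.944], [-0.978, 0.205, -0.038]]
force: [-0.6, -0.4, -0.4]
width: 0.702
t: 3.5
tcp_pos: [0.3733, -0.0632, 0.1627]
tcp_rot: [[0.206, 0.917, 0.342], [-0.032, 0.356, -0.934], [-0.978, 0.182, 0.103]]
force: [0.1, 0.5, 0.3]
width: 0.704
t: 4.0
tcp_pos: [0.3734, -0.0632, 0.1627]
tcp_rot: [[0.206, 0.482, 0.851], [-0.032, 0.873, -0.487], [-0.978, 0.073, 0.196]]
force: [-0.5, -0.3, -0.5]
width: 0.706
t 4.00 tcp [ 0.3734 -0.0632  0.1627] mill -181.6 -27.3 apron -37.9 146.8 F [-0.49 -0.34 -0.45] w 0.706
shift cm [11.68  0.42 -2.09] turn [-19.95   0.04  -0.11]
[ -9.75  -6.71 -33.93  50.72   0.17  19.6 ]
```

```bash
python3 -m jog '[[0,0,0,-8,0,0],[0,0,0,-16,0,0],[0,0,0,-19.9,0,0],[0,0,0,-19.9,0,0]]' && python3 -c "
from tgt import *
st();pos,Rt=pose(-56,-16,30);delta(pos,Rt);print(manip.state()['q'].round(2))"
```

```text
t: 4.4
tcp_pos: [0.3733, -0.0632, 0.1626]
tcp_rot: [[0.206, 0.17, 0.964], [-0.032, 0.986, -0.166], [-0.978, 0.003, 0.209]]
force: [0.3, 0.3, 0.2]
width: 0.705
t 4.40 tcp [ 0.3733 -0.0632  0.1626] mill -181.6 -27.3 apron -38.0 146.7 F [0.33 0.28 0.16] w 0.705
shift cm [11.67  1.09 -1.82] turn [-0.39  0.05 -0.1 ]
[-9.750e+00 -6.700e+00 -3.394e+01  5.071e+01  1.700e-01  5.000e-02]
```

```bash
python3 -m jog '[[3,0.5,-0.8,-0.4,0,0],[6,1.1,-1.4,-0.4,0,0],[9,1.1,-1.7,-0.4,0,0],[11,1.1,-1.8,-0.4,0,0],[11.7,1.1,-1.8,-0.4,0,0]]' && python3 -m jog '[[0,0,0,0,0,0]]' && python3 -c "
from tgt import *
st();pos,Rt=pose(-31,-16,30);delta(pos,Rt)
im=[manip.capture(n)[:,:,::-1] for n in('top','side')]
cv2.imwrite('pics/b.png',np.hstack([cv2.resize(im[0][130:330,230:430],None,fx=2,fy=2),cv2.resize(im[1][160:300,260:400],None,fx=2.857,fy=2.857)]))"
```

```text
t: 4.9
tcp_pos: [0.3802, -0.0529, 0.0422]
tcp_rot: [[0.202, 0.164, 0.966], [-0.032, 0.986, -0.161], [-0.979, 0.002, 0.204]]
force: [0.7, 0.5, 0.6]
width: 0.704
t: 5.0
tcp_pos: [0.381, -0.053, 0.0433]
tcp_rot: [[0.203, 0.163, 0.965], [-0.032, 0.987, -0.16], [-0.979, 0.002, 0.206]]
force: [-0.4, -0.3, 1.1]
width: 0.702
t 5.00 tcp [ 0.381  -0.053   0.0433] mill -175.7 -15.9 apron -57.0 28.8 F [-0.37 -0.26  1.06] w 0.702
shift cm [-0.13 -0.    2.6 ] turn [-0.03 -0.13 -0.1 ]
```

View pics/b.png

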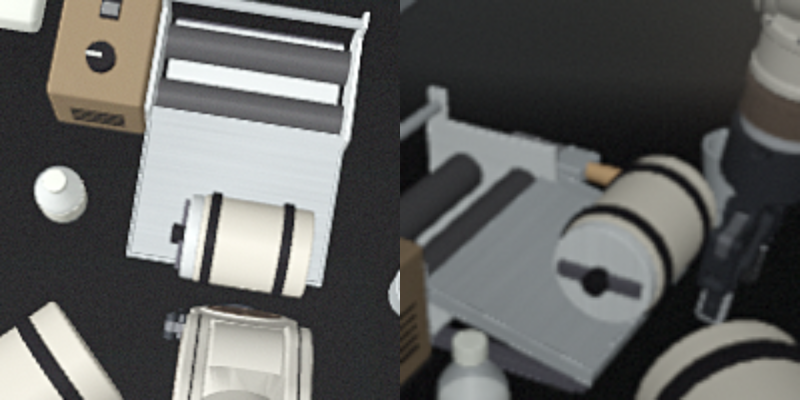

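The fingers are down behind the jar, near side crop (715,300), with the jar still at the lip. I'll advance slowly until contact.

```bash
python3 -m jog '[[-0.1,0,0.4,0,0,0],[-0.1,0,0.8,0,0,0],[-0.1,0,1.2,0,0,0],[-0.1,0,1.5,0,0,0],[-0.1,0,1.7,0,0,0]]' && python3 -m jog '[[0,0,0.15,0,0,0],[0,0,0.3,0,0,0],[0,0,0.45,0,0,0],[0,0,0.6,0,0,0],[0,0,0.7,0,0,0]]' && python3 -c "
from tgt import *
st();pos,Rt=pose(-31,-16,30);delta(pos,Rt)
im=[manip.capture(n)[:,:,::-1] for n in('top','side')]
cv2.imwrite('pics/c.png',np.hstack([cv2.resize(im[0][130:330,230:430],None,fx=2,fy=2),cv2.resize(im[1][190:290,300:400],None,fx=4,fy=4)]))"
```

```text
t: 5.6
tcp_pos: [0.3981, -0.0559, 0.0485]
tcp_rot: [[0.205, 0.163, 0.965], [-0.032, 0.987, -0.159], [-0.978, 0.002, 0.208]]
force: [-0.7, -0.4, 0.1]
width: 0.703
t: 6.1
tcp_pos: [0.4044, -0.0569, 0.0496]
tcp_rot: [[0.205, 0.163, 0.965], [-0.032, 0.987, -0.159], [-0.978, 0.002, 0.207]]
force: [-0.2, -0.4, -0.3]
width: 0.701
t 6.10 tcp [ 0.4044 -0.0569  0.0496] mill -152.1 -15.9 apron -32.6 30.0 F [-0.24 -0.38 -0.32] w 0.701
shift cm [ 0.   -0.01  0.16] turn [ 0.02 -0.04 -0.1 ]
```

View pics/c.png

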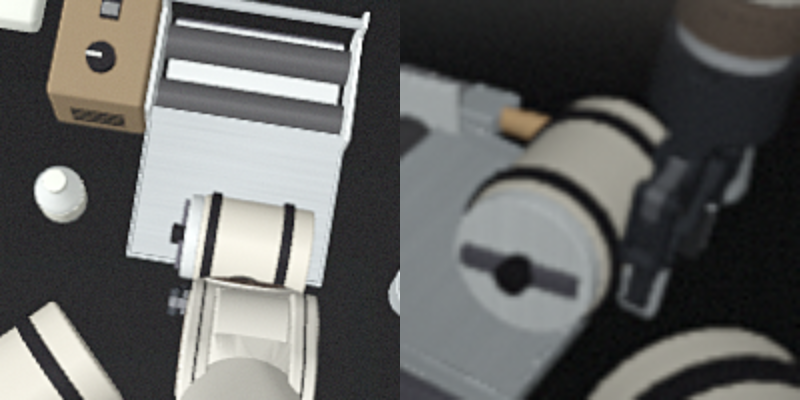

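No contact yet: the +y finger at side crop (640,270) is a few mm behind the ring edge at (610,270).

```bash
python3 -m jog '[[0,0,0.2,0,0,0],[0,0,0.4,0,0,0],[0,0,0.6,0,0,0],[0,0,0.8,0,0,0],[0,0,1.0,0,0,0]]' && python3 -c "
from tgt import *
st()
im=[manip.capture(n)[:,:,::-1] for n in('top','side')]
cv2.imwrite('pics/d.png',np.hstack([cv2.resize(im[0][130:330,230:430],None,fx=2,fy=2),cv2.resize(im[1][190:290,300:400],None,fx=4,fy=4)]))"
```

```text
t: 6.7
tcp_pos: [0.4125, -0.0582, 0.051]
tcp_rot: [[0.202, 0.163, 0.966], [-0.032, 0.987, -0.159], [-0.979, 0.002, 0.204]]
force: [-3.9, 0.9, 1.8]
width: 0.701
t 6.70 tcp [ 0.4125 -0.0582  0.051 ] mill -143.8 -15.9 apron -24.2 29.7 F [-3.9   0.9   1.77] w 0.701
```

View pics/d.png

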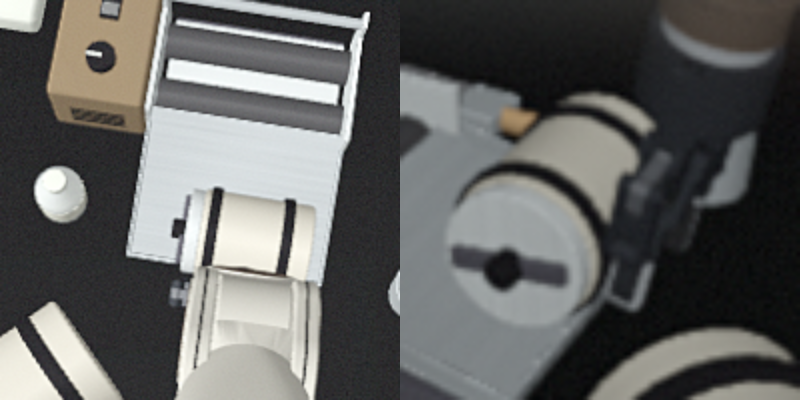

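Contact: about 4 N on the wrist, and the jar's screw moved from crop (513,272) to (503,267). I'll continue at a steady 30 mm/s along the slope.

```bash
python3 -m jog '[[0,0,0.25,0,0,0],[0,0,0.55,0,0,0],[0,0,0.85,0,0,0],[0,0,1.15,0,0,0],[0,0,1.45,0,0,0]]' && python3 -m jog '[[0,0,0.3,0,0,0],[0,0,0.6,0,0,0],[0,0,0.9,0,0,0],[0,0,1.2,0,0,0],[0,0,1.5,0,0,0]]' && python3 -c "
from tgt import *
st()
im=[manip.capture(n)[:,:,::-1] for n in('top','side')]
cv2.imwrite('pics/e.png',np.hstack([cv2.resize(im[0][130:330,230:430],None,fx=2,fy=2),cv2.resize(im[1][190:290,300:400],None,fx=4,fy=4)]))"
```

```text
t: 7.3
tcp_pos: [0.4281, -0.0608, 0.0548]
tcp_rot: [[0.205, 0.163, 0.965], [-0.032, 0.987, -0.159], [-0.978, 0.002, 0.207]]
force: [-4.4, 1.4, 2.1]
width: 0.7
t: 7.8
tcp_pos: [0.4426, -0.0632, 0.0579]
tcp_rot: [[0.205, 0.163, 0.965], [-0.032, 0.987, -0.159], [-0.978, 0.002, 0.207]]
force: [-4.8, 0.8, 1.3]
width: 0.696
t 7.80 tcp [ 0.4426 -0.0632  0.0579] mill -113.3 -15.9 apron 7.1 30.0 F [-4.81  0.79  1.31] w 0.696
```

View pics/e.png

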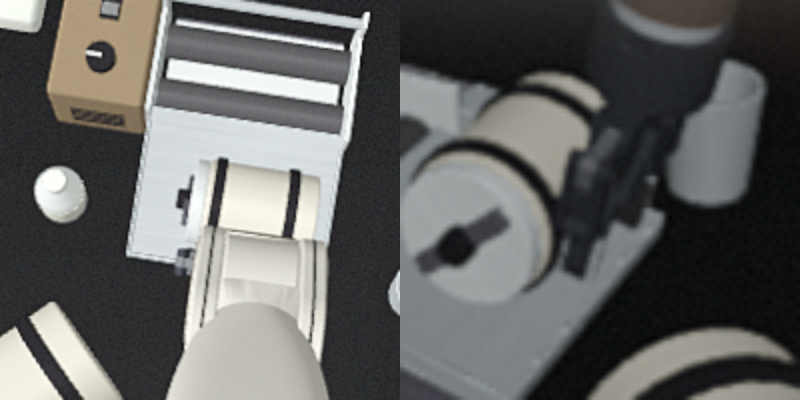

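The jar is rolling straight, with its rings still parallel to the roller (top crop (218,190) and (293,200)), and the fingers are on it. I'll keep going.

```bash
python3 -m jog '[[0,0,0.3,0,0,0],[0,0,0.6,0,0,0],[0,0,0.9,0,0,0],[0,0,1.2,0,0,0],[0,0,1.5,0,0,0]]' && python3 -m jog '[[0,0,0.3,0,0,0],[0,0,0.6,0,0,0],[0,0,0.9,0,0,0],[0,0,1.2,0,0,0],[0,0,1.5,0,0,0]]' && python3 -m jog '[[0,0,0.3,0,0,0],[0,0,0.6,0,0,0],[0,0,0.9,0,0,0],[0,0,1.2,0,0,0],[0,0,1.5,0,0,0]]' && python3 -c "
from tgt import *
st()
im=[manip.capture(n)[:,:,::-1] for n in('top','side')]
cv2.imwrite('pics/f.png',np.hstack([cv2.resize(im[0][130:330,230:430],None,fx=2,fy=2),cv2.resize(im[1][170:290,260:380],None,fx=3.333,fy=3.333)]))"
```

```text
t: 8.4
tcp_pos: [0.4571, -0.0656, 0.061]
tcp_rot: [[0.205, 0.163, 0.965], [-0.032, 0.987, -0.159], [-0.978, 0.002, 0.207]]
force: [-4.1, -0.2, 1.2]
width: 0.703
t: 8.9
tcp_pos: [0.4716, -0.068, 0.0641]
tcp_rot: [[0.205, 0.163, 0.965], [-0.032, 0.987, -0.159], [-0.978, 0.002, 0.207]]
force: [-5.0, 0.9, 0.4]
width: 0.705
t: 9.4
tcp_pos: [0.4861, -0.0704, 0.0672]
tcp_rot: [[0.205, 0.163, 0.965], [-0.032, 0.987, -0.159], [-0.978, 0.002, 0.207]]
force: [-4.0, -0.7, 1.5]
width: 0.702
t 9.40 tcp [ 0.4861 -0.0704  0.0672] mill -69.3 -15.9 apron 52.1 30.0 F [-4.05 -0.67  1.51] w 0.702
```

View pics/f.png

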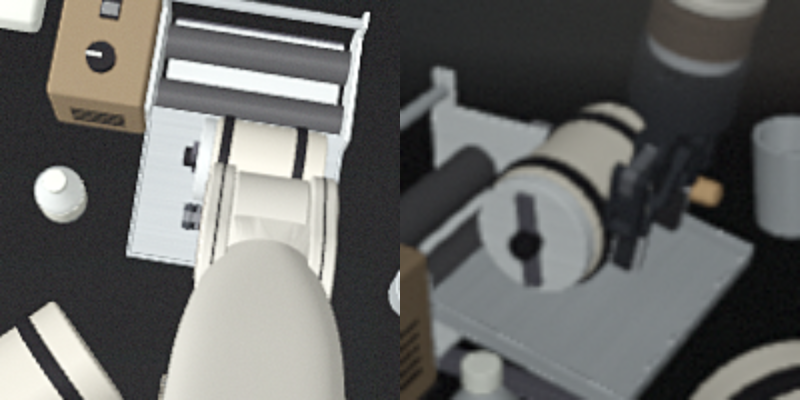

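The jar is still straight and mid-slope: screw at side crop (525,245), fingers in contact, force a steady 4–5 N.

```bash
python3 -m jog '[[0,0,0.3,0,0,0],[0,0,0.6,0,0,0],[0,0,0.9,0,0,0],[0,0,1.2,0,0,0],[0,0,1.5,0,0,0]]' && python3 -m jog '[[0,0,0.3,0,0,0],[0,0,0.6,0,0,0],[0,0,0.9,0,0,0],[0,0,1.2,0,0,0],[0,0,1.5,0,0,0]]' && python3 -m jog '[[0,0,0.3,0,0,0],[0,0,0.6,0,0,0],[0,0,0.9,0,0,0],[0,0,1.2,0,0,0],[0,0,1.5,0,0,0]]' && python3 -c "
from tgt import *
st()
im=[manip.capture(n)[:,:,::-1] for n in('top','side')]
cv2.imwrite('pics/g.png',np.hstack([cv2.resize(im[0][130:330,230:430],None,fx=2,fy=2),cv2.resize(im[1][170:290,230:350],None,fx=3.333,fy=3.333)]))"
```

```text
t: 10.0
tcp_pos: [0.5005, -0.0728, 0.0703]
tcp_rot: [[0.205, 0.163, 0.965], [-0.032, 0.987, -0.159], [-0.978, 0.002, 0.207]]
force: [-4.1, 0.7, 1.2]
width: 0.705
t: 10.5
tcp_pos: [0.515, -0.0752, 0.0734]
tcp_rot: [[0.205, 0.163, 0.965], [-0.032, 0.987, -0.159], [-0.978, 0.002, 0.207]]
force: [-4.4, -0.3, 2.0]
width: 0.7
t: 11.0
tcp_pos: [0.5295, -0.0775, 0.0765]
tcp_rot: [[0.205, 0.163, 0.965], [-0.032, 0.987, -0.159], [-0.978, 0.002, 0.207]]
force: [-4.5, 0.5, 1.9]
width: 0.7
t 11.00 tcp [ 0.5295 -0.0775  0.0765] mill -25.3 -15.9 apron 97.1 30.0 F [-4.46  0.49  1.94] w 0.7
```

View pics/g.png

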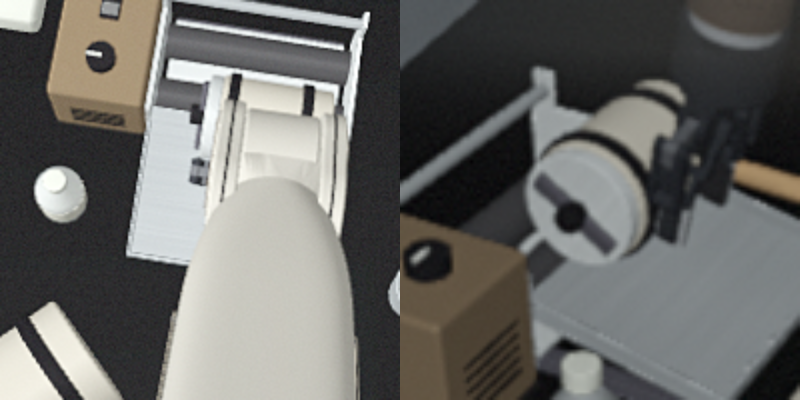

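```bash
python3 -m jog '[[0,0,0.25,0,0,0],[0,0,0.5,0,0,0],[0,0,0.75,0,0,0],[0,0,1.0,0,0,0],[0,0,1.25,0,0,0]]' && python3 -m jog '[[0,0,0.25,0,0,0],[0,0,0.5,0,0,0],[0,0,0.75,0,0,0],[0,0,1.0,0,0,0],[0,0,1.25,0,0,0]]' && python3 -m jog '[[0,0,0.2,0,0,0],[0,0,0.4,0,0,0],[0,0,0.6,0,0,0],[0,0,0.8,0,0,0],[0,0,1.0,0,0,0]]' && python3 -c "
from tgt import *
st()
im=[manip.capture(n)[:,:,::-1] for n in('top','side')]
cv2.imwrite('pics/i.png',np.hstack([cv2.resize(im[0][130:330,230:430],None,fx=2,fy=2),cv2.resize(im[1][170:290,230:350],None,fx=3.333,fy=3.333)]))"
```

```text
t: 11.6
tcp_pos: [0.5402, -0.0793, 0.0785]
tcp_rot: [[0.202, 0.163, 0.966], [-0.032, 0.987, -0.159], [-0.979, 0.002, 0.205]]
force: [-6.2, 2.0, 1.3]
width: 0.699
t: 12.1
tcp_pos: [0.5541, -0.0816, 0.0819]
tcp_rot: [[0.206, 0.163, 0.965], [-0.032, 0.987, -0.159], [-0.978, 0.002, 0.208]]
force: [-3.5, 0.1, 0.0]
width: 0.701
t: 12.6
tcp_pos: [0.5638, -0.0832, 0.084]
tcp_rot: [[0.206, 0.163, 0.965], [-0.032, 0.987, -0.159], [-0.978, 0.002, 0.208]]
force: [-0.7, 0.9, -0.5]
width: 0.705
t 12.60 tcp [ 0.5638 -0.0832  0.084 ] mill 9.6 -15.9 apron 132.7 30.1 F [-0.71  0.95 -0.55] w 0.705
```

View pics/i.png

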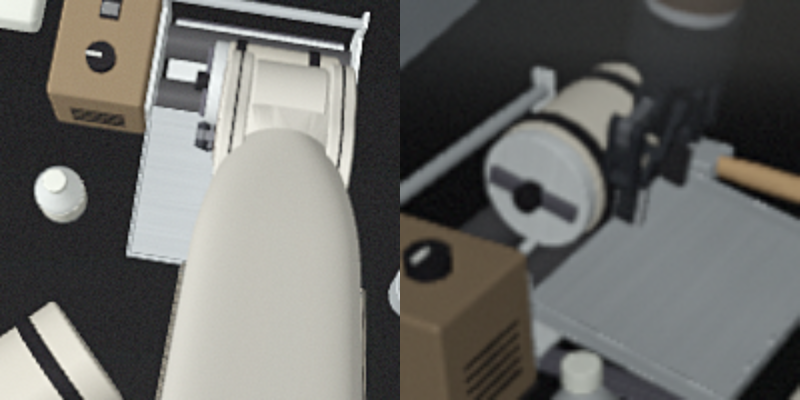

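The force has dropped to about 1 N as the jar reaches the roller's crest, screw at side crop (530,197). I'll creep on to follow it over.

```bash
python3 -m jog '[[0,0,0.15,0,0,0],[0.0,0,0.3,0,0,0],[0.05,0,0.45,0,0,0],[0.05,0,0.6,0,0,0],[0.1,0,0.75,0,0,0]]' && python3 -c "
from tgt import *
st()
im=[manip.capture(n)[:,:,::-1] for n in('top','side')]
cv2.imwrite('pics/j.png',np.hstack([cv2.resize(im[0][130:330,230:430],None,fx=2,fy=2),cv2.resize(im[1][170:290,230:350],None,fx=3.333,fy=3.333)]))"
```

```text
t: 13.2
tcp_pos: [0.5707, -0.0843, 0.0844]
tcp_rot: [[0.205, 0.163, 0.965], [-0.032, 0.987, -0.159], [-0.978, 0.002, 0.207]]
force: [0.2, -0.0, -0.5]
width: 0.702
t 13.20 tcp [ 0.5707 -0.0843  0.0844] mill 16.5 -15.9 apron 139.6 29.0 F [ 0.17 -0.03 -0.46] w 0.702
```

View pics/j.png

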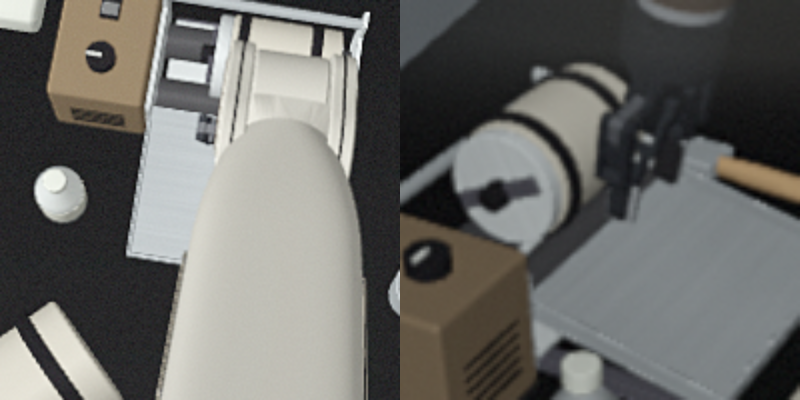

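The jar has rolled forward off the fingers, with its screw now at side crop (495,195). I'll let it settle and compare it with the predicted seat.

```bash
python3 -m jog '[[0,0,0,0,0,0],[0,0,0,0,0,0],[0,0,0,0,0,0],[0,0,0,0,0,0],[0,0,0,0,0,0]]' >/dev/null
cat > ov.py <<'E'
import sys
from tgt import *
st();S=3;t=np.linspace(0,2*np.pi,60);out=[]
for n,(r0,r1,c0,c1) in(("top",(110,243,260,393)),("side",(160,293,220,353))):
    big=cv2.resize(manip.capture(n)[:,:,::-1],None,fx=S,fy=S,interpolation=cv2.INTER_CUBIC)
    for y in(-54,22):
        q=(proj(m2w(np.c_[95+50*np.cos(t),0*t+y,107+50*np.sin(t)],P),n)*S+S/2).astype(int);cv2.polylines(big,[q.reshape(-1,1,2)],True,(255,0,255),1)
    out.append(big[r0*S:r1*S,c0*S:c1*S])
cv2.imwrite(sys.argv[1],np.hstack(out))
E
python3 ov.py pics/k.png
```

```text
t 13.80 tcp [ 0.5705 -0.0843  0.0843] mill 16.3 -15.8 apron 139.3 29.0 F [ 0.38 -0.63  0.15] w 0.698
```

View pics/k.png

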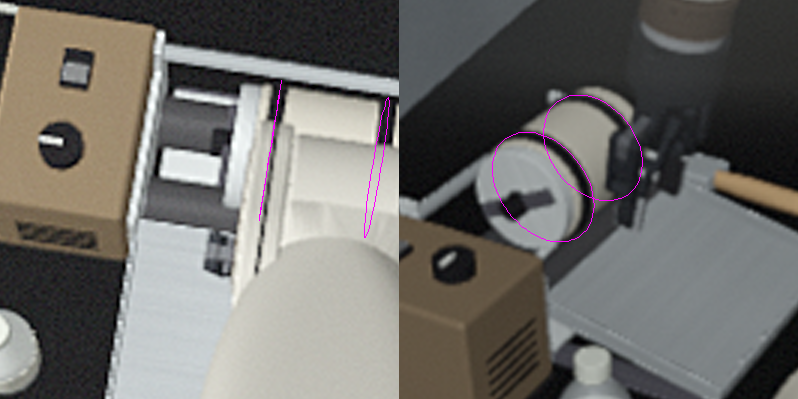

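It matches the seat within a few mm. I'll back the fingers away down-slope, then lift clear.

```bash
python3 -m jog '[[0,0,-0.8,0,0,0],[0,0,-2,0,0,0],[0,0,-3.5,0,0,0],[0,0,-5,0,0,0],[0,0,-6,0,0,0]]' && python3 -m jog '[[-2,0,-1,0,0,0],[-5,0,-3,0,0,0],[-9,0,-6,0,0,0],[-12,0,-10,0,0,0],[-14,0,-14,0,0,0]]' && python3 -m jog '[[0,0,-4,0,0,0],[0,0,-7,0,0,0],[0,0,-7,0,0,0],[0,0,-7,0,0,0]]' && python3 ov.py pics/l.png; python3 -c "
from plant import manip;import cv2
cv2.imwrite('pics/m.png',manip.capture('top')[:,:,::-1]);cv2.imwrite('pics/n.png',manip.capture('side')[:,:,::-1])"
```

```text
t: 14.4
tcp_pos: [0.5106, -0.0744, 0.0713]
tcp_rot: [[0.203, 0.163, 0.966], [-0.032, 0.987, -0.159], [-0.979, 0.002, 0.206]]
force: [0.1, -0.3, 0.3]
width: 0.701
t: 14.9
tcp_pos: [0.3481, -0.0478, 0.1816]
tcp_rot: [[0.208, 0.163, 0.965], [-0.033, 0.987, -0.159], [-0.978, 0.002, 0.211]]
force: [-0.2, 0.5, 0.1]
width: 0.704
t: 15.3
tcp_pos: [0.2813, -0.0368, 0.1657]
tcp_rot: [[0.207, 0.162, 0.965], [-0.032, 0.987, -0.159], [-0.978, 0.002, 0.21]]
force: [0.4, -0.1, -0.2]
width: 0.706
t 15.30 tcp [ 0.2813 -0.0368  0.1657] mill -276.7 -16.2 apron -130.3 169.5 F [ 0.42 -0.07 -0.15] w 0.706
```

View pics/l.png

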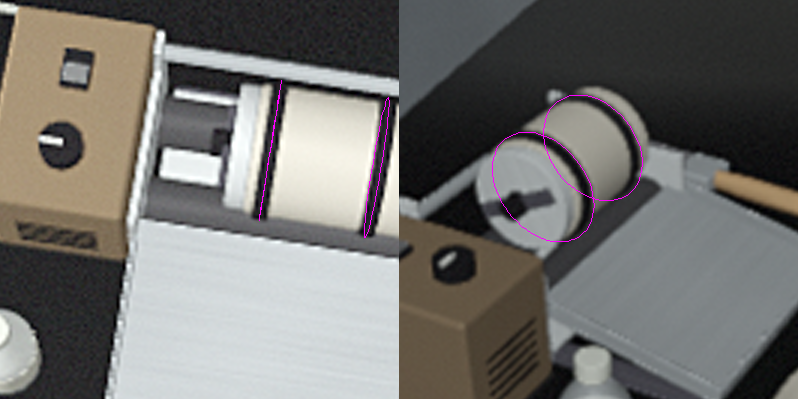

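View pics/m.png

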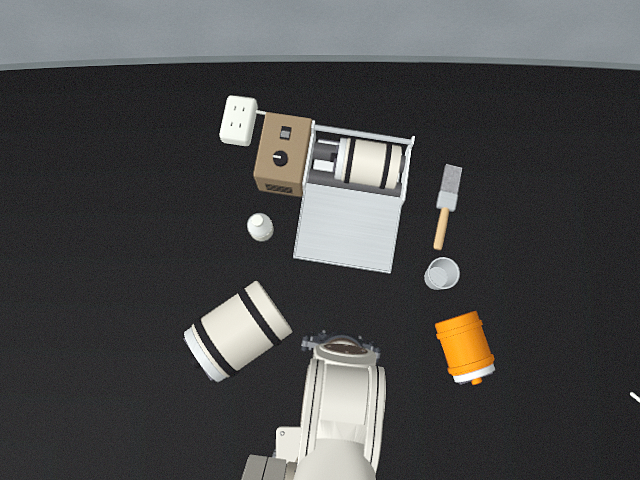

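View pics/n.png

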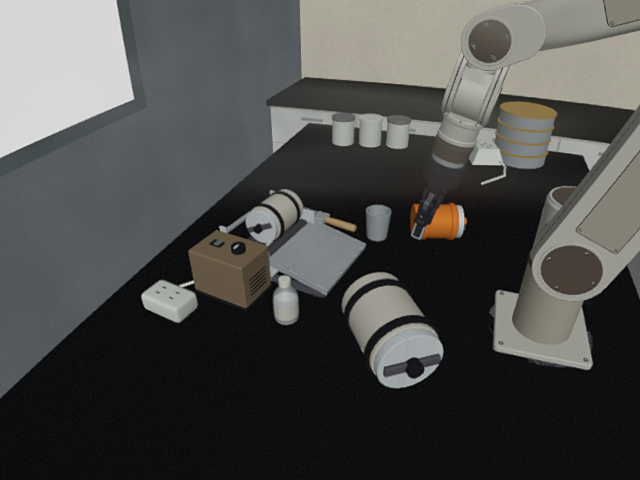

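The jar sits between the rollers at top (368,162) and hasn't moved since the last look. The bottle (260,227), cup (442,274), brush (447,207) and both look-alikes are where they started, and the robot is clear. I'm handing in.

```bash
python3 -c "
from plant import manip
print(manip.hand_in())"
```

```text
the job is handed in; nothing more can be done
None
```

The milling jar is now seated between the two rollers of the mill, and I've handed the job in. I pushed it up the apron with both fingers on its rings at about 20–30 mm/s. It stayed straight the whole way and never rolled back. Contact force was about 4–6 N, falling to near zero at the crest; from there the jar rolled down into place by itself.

**Final checks:**
- **Jar position:** in both cameras the jar matches the predicted seat to within a few mm. It did not move while the gripper backed away.
- **Other objects:** the bottle, cup, brush and both look-alike jars are at the same pixel positions as at the start.
- **Robot:** the gripper was clear of everything, with wrist force near zero, about 15.5 s into the 40 s allowed.

**Problems along the way:**
- **Joint 6:** it reached its 180° limit during the approach and shifted the tool a few mm sideways. I flipped the gripper half a turn before touching anything.
- **Mill position:** my fit of the mill's position disagreed with the images by about 4–5 mm. I corrected it by hand from where the jar appeared, and the jar crossed the crest a few mm earlier than my estimate.
- **Calibration call:** one of my scripts failed after calling the calibration too many times. I stored the values and carried on.

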